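# Set up the sieve test at the control station

### The job

Set up the sieve test: build the sieve stack in the seat on the shaker, the pan lowest, the fine sieve on the pan and the coarse sieve on top, each fully nested in the one below. The stack stays open because the sample is still to be poured in, so lay the lid knob up on the worktop beside the right side of the shaker and stand the sample pot upright beside its left side (left and right as you face the front panel with the dial), each level with the middle of that side and about 3 cm clear of the housing. Leave the pen, the calculator and the thermometer where they are.

Things in the scene. Friction and masses are not known exactly. Their poses are not given: they have to be found in the camera images.
- shaker: Fixed sieve shaker: white housing 110 x 110 mm, 38 mm high; on it a steel plate 92 mm across (top at 46 mm) with a locating ring (inside radius 28, outside 31, top at 56 mm). Origin at the centre of its underside, z up. The front panel (black dial, rocker switch) is its -x face, turned at most 0.3 rad from facing the robot; +y is its left side as you face that panel, -y its right.
- shaker_seat (a point): Centre of the top face of the shaker's locating ring, 56 mm above the worktop: the pan's shoulder rests at this height when the pan is home, its skirt inside the ring.
- pan: Pan: round steel dish with solid floor, the lowest of the three vessels, 62 mm outside, 28 mm high (8 mm skirt, 20 mm body, 3 mm wall). Under the body a tapered skirt (radius 24.5 to 26.3 mm) drops into the rim below (inside radius 28) until the shoulder rests on it. Stands upright; origin at the centre of the skirt's underside. Grasp across the outside above the shoulder.
- fine_sieve: Fine sieve: steel frame with close mesh (3 mm), middle height, 62 mm outside, 40 mm high (8 mm skirt, 32 mm body, 3 mm wall). Under the body a tapered skirt (radius 24.5 to 26.3 mm) drops into the rim below (inside radius 28) until the shoulder rests on it. Stands upright; origin at the centre of the skirt's underside. Grasp across the outside above the shoulder.
- coarse_sieve: Coarse sieve: steel frame with wide open mesh (14 mm), the tallest, 62 mm outside, 54 mm high (8 mm skirt, 46 mm body, 3 mm wall). Under the body a tapered skirt (radius 24.5 to 26.3 mm) drops into the rim below (inside radius 28) until the shoulder rests on it. Stands upright; origin at the centre of the skirt's underside. Grasp across the outside above the shoulder.
- lid: Lid of the sieve set: steel disc 62 mm across, 4 mm thick (8 to 12 mm above its foot) on a tapered skirt 8 mm high (radius 24.5 to 26.3 mm), with a black knob on a short neck in the middle (knob 22 mm across, from 16 to 34 mm above the foot). It stands on its skirt, knob up. Origin at the centre of the skirt's underside. Grasp the knob.
- sample_pot: The sample pot: beige plastic pot with a white screw lid (fixed), 66 mm high, body 46 mm and lid 50 mm across (lid from 52 to 65 mm up). Stands upright; origin at the centre of its underside, z up.
- pen: Bystander: ball pen 12 x 142 x 12 mm lying at the front of the worktop; origin at its middle underneath. Leave alone.
- calculator: Bystander: pocket calculator 118 x 68 x 15 mm lying at the back; origin at its middle underneath. Leave alone.
- thermometer: Bystander: white food thermometer 46 x 152 x 18 mm lying at the back behind the shaker; origin at its middle underneath. Leave alone.
Not all that is in view belongs to the job. Leave any yellow look-alike of the sample_pot alone.

How it is judged (in metres and radians):
At the end, for the whole second after the job is handed in: Pan within 4 mm of the ring's centre, each sieve within 5 mm of the one below, each within 3 mm of fully down; lid (right) and pot (left) on the worktop 15 to 45 mm from the housing, within 20 mm of its middle; all five within 0.06 rad of upright, at rest; bystanders moved under 20 mm (horizontal distance between pan and shaker_seat below 0.004 m and z of pan in the frame of shaker_seat between -0.011 and -0.005 m and horizontal distance between fine_sieve and pan below 0.005 m and z of fine_sieve in the frame of pan between 0.017 and 0.023 m and horizontal distance between coarse_sieve and fine_sieve below 0.005 m and z of coarse_sieve in the frame of fine_sieve between 0.029 and 0.035 m and y of sample_pot in the frame of shaker between 0.095 and 0.125 m and x of sample_pot in the frame of shaker between -0.02 and 0.02 m and height (world z) of each of sample_pot, lid below 0.004 m and y of lid in the frame of shaker between -0.131 and -0.101 m and x of lid in the frame of shaker between -0.02 and 0.02 m and angle between each of pan, fine_sieve, coarse_sieve, lid, sample_pot's own z axis and vertical below 0.06 rad and linear speed of each of pan, fine_sieve, coarse_sieve, lid, sample_pot below 0.02 m/s and angular speed of each of pan, fine_sieve, coarse_sieve, lid, sample_pot below 0.2 rad/s); the robot touches nothing.
It fails at once if the pen was disturbed (moved more than 20 mm) (distance of pen from where it was at the start of the episode above 0.02 m).
It fails at once if the calculator was disturbed (moved more than 20 mm) (distance of calculator from where it was at the start of the episode above 0.02 m).
It fails at once if the thermometer was disturbed (moved more than 20 mm) (distance of thermometer from where it was at the start of the episode above 0.02 m).
It also fails if it takes over 138 s, if anything falls off the work surface, if the arm or the gripper's body presses on something with over 40 N, if the wrist force passes 120 N, or if a joint passes its speed limit or range.

### The arm

A 6-joint arm with a two-finger parallel gripper is mounted at the origin on a cart in front of the work surface, level with it; the furniture and walls round the work are solid. World frame = base frame: x ahead of the robot, y to its left, z up, the work surface at z = 0. Lengths are in m, angles in degrees, forces in N, time in s.
With the tool pointing down it reaches from about 0.25 to 0.725 m from the base axis. Payload 9.7 kg.
Tool frame: the origin (TCP) lies midway between the tips of the shut fingers; the grasp point (between the pads) lies 19 mm behind it (bot.hold_point_z is the distance from the TCP to the grasp point, in m); z points along the fingers, y is the line along which they close (so a half turn about z gives the same grasp; the last joint's range is limited). The gripper opens to 85 mm and grips with 20 to 120 N. Pads are 22 mm wide; open, the fingers measure 114 mm over their backs; the gripper's body (76 mm by 85 mm) begins 54 mm behind the grasp point. The pads swing forward as they close: fully open they stand 13 mm farther back than shut.
Start: joints at [71.391, 4.979, 10.078, 95.1, 0, 90], TCP at [0.176, 0.521, 0.231] pointing down, gripper open.
Joint ranges: [-179.16, 179.16], [-48.56, 103.87], [-65.8, 70.77], [-126.05, 130.52], [-82.76, 87.17], [-180, 180]. Speed limits (degrees/s): [127.2, 127.2, 147.25, 180, 180, 180].

### API

Orientations are given as [roll, pitch, yaw] about the fixed x, y, z axes, in that order (R = Rz(yaw) Ry(pitch) Rx(roll)).
In Python, from workcell import bot gives the robot as it stands.
- The arm moves only by the tool play_rows, never from a script. Its argument "steps" is a list that holds one entry, the list of rows, each a list of 4 numbers: the shift along the tool's x, y, z in m, then the turn about the tool's z in rad. In form: [[[tx, ty, tz, yaw], ...]]. A call has exactly 5 rows; each row shifts and turns the commanded pose from where the row before left it, along the tool's axes as they then stand; what a row does not reach is not made up. A row lasts 1/12 s, in which the tool goes at most 41.7 mm and 7.16 degrees, less where a joint would pass 70% of its speed; a pose out of reach is approached as far as the arm can. A call is refused whole if a number of a shift passes 0.0417 or a number of a turn 0.125, either way. A call with a gripper value outside its range is refused whole. "gripper" is the finger opening in m, from 0 to 0.0854, set as the call begins (left out, the last holds). The fingers move at their own pace and stop on an object; "squeeze" is the grip in N (left out, the last holds). Time passes only in rows, so rows that do not move let the fingers close, or fill a call up. It gives the time, the measured TCP pose, the force, the opening and the grip force at its end, in the units of the state.
- bot.get_obs(): the state, without advancing time (a new reading comes with each control period).
- bot.camera(name): name is "scene" or "top" or "wrist"; returns a dict with "img" (420x560x3 uint8, blue, green, red), "vfov" (degrees; the focal length in pixels is half the picture's height over the tangent of half this angle, whatever the lens; pixels are square), "cx", "cy" (the principal point, pixels), "D" ([k1, k2, p1, p2, k3] as OpenCV has them; the pictures are not rectified), "xyz" and "attitude" of the camera in the world. Camera axes: x right, y down, z forward; pixel columns grow to the right and rows downward; lengths in m; the calibration is good to about 2 mm. A picture is of the moment at which its call begins. There is no depth.
- bot.job_done(): hands the job in; it is judged then, once.
The state is a dict: "time": time; "q": joint angles; "qd": joint speeds; "joint_efforts": joint torques, N m; "ee_pos": TCP position; "tcp_rot": TCP orientation; "wrist_force": force on the tool from outside, world axes, zero at the start; "torque": the same for the moment, N m; "opening": finger opening in m; "grasp_force": force on a finger pad.
Only numpy, scipy, OpenCV 4.12 (cv2) and the standard library are available. Lean on these libraries where they do the work, as an engineer would, in place of code of your own. Each camera call takes 0.05 s, during which the arm holds its last target. There are 200 camera calls.

## Working session

There is one attempt and no reset: what is moved stays moved. The work goes in short steps, Python scripts to look and compute and a tool call to move; the robot and the scene stay as the last step left them, time stands still between calls to the robot, and variables do not carry over. Pictures are saved under pics/ and viewed, at most 14 in all, crops included, and the job is handed in when it is done.

Besides the shell and the picture viewer there is one more tool, called after "Call:" as a command line: name --argument value ..., lists and objects as JSON in quotes. play_rows: Moves the arm, as the interface text tells. Its arguments: {"type":"object","properties":{"steps":{"type":"array","items":{"type":"array","items":{"type":"array","items":{"type":"number"}}}},"gripper":{"type":"number"},"squeeze":{"type":"number"}},"required":["steps"]}

```bash
mkdir -p pics; ls; python3 - <<'E'
from workcell import bot
import cv2
print(bot.get_obs(), bot.hold_point_z)
for n in ("scene","top"):
    c=bot.camera(n); cv2.imwrite(f"pics/{n}0.png",c["img"]); print(n,{k:v for k,v in c.items() if k!="img"})
E
```

```text
pics
{'time': 0.0, 'q': array([7.13894962e+01, 5.01114488e+00, 1.00337173e+01, 9.50983763e+01,
       1.54497551e-04, 9.00001495e+01]), 'qd': array([ 0.04481178, -0.05455268,  0.05216907,  0.10134285, -0.00039539,
       -0.02667032]), 'joint_efforts': array([ 1.02644317e-04, -5.20386600e+01,  4.64805400e+01,  1.63963489e-02,
        8.19181105e-05,  8.22459242e-06]), 'ee_pos': array([0.17545065, 0.52102749, 0.23057603]), 'tcp_rot': array([-1.79924196e+02, -1.54299671e-04,  1.61389347e+02]), 'wrist_force': array([-0.34869237, -0.02709628,  0.09038125]), 'torque': array([ 0.00969201, -0.00027199,  0.01659211]), 'grasp_force': 0.0, 'opening': 0.08513002060970475} 0.0187
scene {'vfov': 47.83158383103345, 'cx': 269.9007739648592, 'cy': 217.3139472149449, 'D': array([-0.14346612,  0.        ,  0.        ,  0.        ,  0.        ]), 'xyz': array([-0.15315637,  1.23786038,  0.61573241]), 'attitude': array([-112.54200911,    0.96837807, -146.09186876])}
top {'vfov': 55.751781026241744, 'cx': 281.74330254676664, 'cy': 206.91542581657606, 'D': array([-0.03662712,  0.        ,  0.        ,  0.        ,  0.        ]), 'xyz': array([0.379331  , 0.16209258, 1.08650044]), 'attitude': array([-169.66943239,    1.84446955,  -90.68985909])}
```

View pics/top0.png

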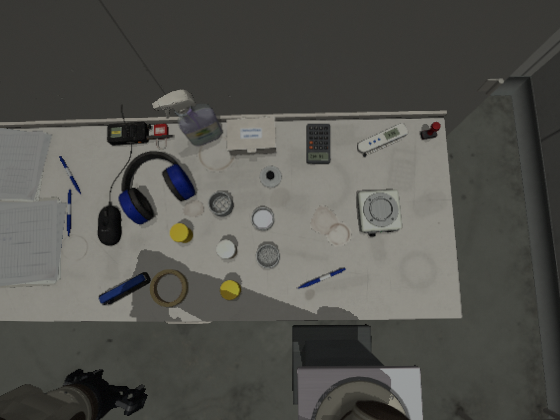

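View pics/scene0.png

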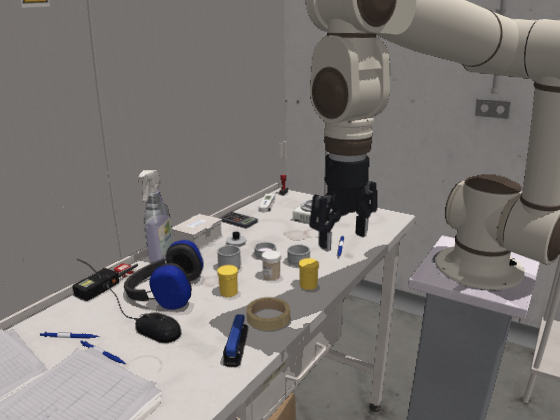

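```bash
cat > h.py <<'E'
import numpy as np, cv2
from workcell import bot
from scipy.spatial.transform import Rotation as R
class Cam:
    def __init__(s,n):
        c=bot.camera(n); s.img=c["img"]; f=s.img.shape[0]/2/np.tan(np.radians(c["vfov"])/2)
        s.K=np.array([[f,0,c["cx"]],[0,f,c["cy"]],[0,0,1.]]); s.D=np.array(c["D"]); s.p=np.array(c["xyz"]); s.R=R.from_euler("xyz",c["attitude"],degrees=True).as_matrix()
    def w(s,u,v,z):
        a=cv2.undistortPoints(np.array([[[u,v]]],float),s.K,s.D)[0,0]; d=s.R@[a[0],a[1],1]
        return s.p+d*(z-s.p[2])/d[2]
    def px(s,P):
        P=np.atleast_2d(P).astype(float); return cv2.projectPoints((P-s.p)@s.R,np.zeros(3),np.zeros(3),s.K,s.D)[0][:,0]
def circ(p,r,z,n=48):
    t=np.linspace(0,2*np.pi,n); return np.c_[p[0]+r*np.cos(t),p[1]+r*np.sin(t),np.full(n,z)]
E
python3 - <<'E'
from h import *
c=Cam("top")
print(c.px([[0,0,0]]))
for n,u,v,z in [("lid knob",270.5,175.5,.034),("A",221,203,.05),("B",263,218,.03),("C",268,254,.04),("pot",227,248,.066),("y1",180,232,.066),("y2",230,290,.066),("ring",380.5,209,.056),("calc",318,143,.015),("pen",322,278,.01),("therm",383,139,.018)]: print(n,c.w(u,v,z).round(3))
a=cv2.resize(c.img[120:310,165:415],None,fx=3.2,fy=3.12,interpolation=cv2.INTER_CUBIC); cv2.imwrite("pics/topc.png",a[:600,:800])
E
```

```text
[[361.0580648 429.2803462]]
lid knob [0.66  0.223 0.034]
A [0.582 0.356 0.05 ]
B [0.543 0.245 0.03 ]
C [0.445 0.231 0.04 ]
pot [0.461 0.335 0.066]
y1 [0.504 0.459 0.066]
y2 [0.354 0.326 0.066]
ring [ 0.557 -0.066  0.056]
calc [0.757 0.09  0.015]
pen [0.382 0.089 0.01 ]
therm [ 0.764 -0.093  0.018]
```

View pics/topc.png

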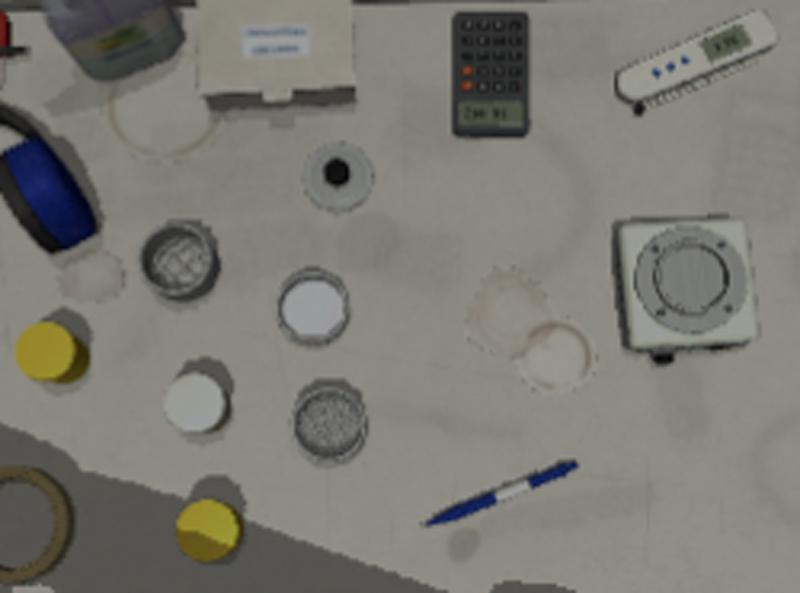

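Call:
play_rows --steps '[[[0,0,0,0.124],[0,0,0,0.124],[0,0,0,0.124],[0,0,0,0.124],[0,0,0,0.124]]]'

```text
time: 0.57
ee_pos: [0.1755, 0.5211, 0.231]
tcp_rot: [-180.0, 0.0, 125.5]
wrist_force: [0.3, 0.5, -0.3]
opening: 0.0854
grasp_force: 0.0
```

Call:
play_rows --steps '[[[0,0,0,0.124],[0,0,0,0.124],[0,0,0,0.124],[0,0,0,0.124],[0,0,0,0.124]]]' --gripper 0.05

```text
time: 0.98
ee_pos: [0.1755, 0.5212, 0.231]
tcp_rot: [-180.0, 0.0, 90.0]
wrist_force: [-0.4, -0.1, 0.1]
opening: 0.0498
grasp_force: 0.0
```

Call:
play_rows --steps '[[[-0.02,0.03,0,0],[-0.02,0.03,0,0],[-0.02,0.03,0,0],[-0.02,0.03,0,0],[-0.02,0.03,0,0]]]'

```text
time: 1.4
ee_pos: [0.3272, 0.421, 0.2311]
tcp_rot: [-180.0, 0.0, 90.4]
wrist_force: [0.3, 1.1, 0.2]
opening: 0.0503
grasp_force: 0.0
```

Call:
play_rows --steps '[[[-0.02,0.03,0,0],[-0.02,0.03,0,0],[-0.02,0.03,0,0],[-0.02,0.03,0,0],[-0.02,0.03,0,0]]]'

```text
time: 1.82
ee_pos: [0.478, 0.3217, 0.2311]
tcp_rot: [-180.0, 0.0, 90.3]
wrist_force: [0.4, 0.8, 0.5]
opening: 0.05
grasp_force: 0.0
```

Call:
play_rows --steps '[[[-0.02,0.03,0,0],[-0.02,0.03,0,0],[-0.02,0.03,0,0],[-0.02,0.03,0,0],[0,0,0,0]]]'

```text
time: 2.23
ee_pos: [0.6011, 0.2399, 0.2291]
tcp_rot: [-179.9, 0.1, 90.1]
wrist_force: [0.5, 1.0, 0.1]
opening: 0.0499
grasp_force: 0.0
```

```bash
python3 - <<'E'
from h import *
c=Cam("wrist"); o=bot.get_obs(); print(o["ee_pos"],o["tcp_rot"],o["q"],c.p,c.px([[.66,.223,.034],[.543,.245,.03],[.445,.231,.04]]))
cv2.imwrite("pics/w1.png",c.img)
E
```

```text
[0.59916521 0.24150063 0.2294429 ] [-1.79887089e+02  6.38602591e-02  9.01283355e+01] [ 2.19601106e+01  1.90230580e+01  2.63068832e+01  9.74123864e+01
 -1.72905720e-02  1.11831857e+02] [0.60099728 0.30418829 0.3707469 ] [[336.18791479 202.92469639]
 [222.45209984 180.94407889]
 [125.6241608  196.35914192]]
```

View pics/w1.png

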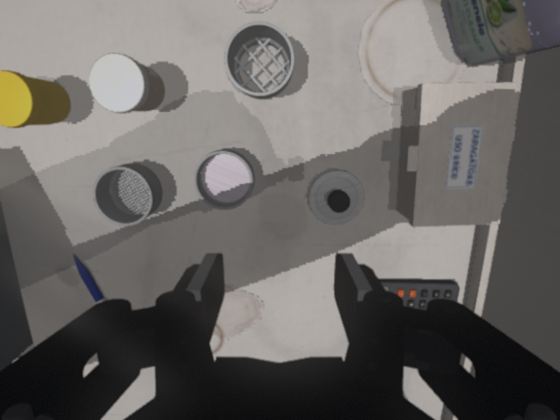

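```bash
python3 - <<'E'
from h import *
c=Cam("wrist")
for n,u,v,z in [("knob",339.5,201,.034),("disc",335.5,196.5,.012),("pan",226,178,.028),("fine",128,194.5,.04),("coarse",260,60,.054),("pot",121,83,.066),("box",405,170,.05)]: print(n,c.w(u,v,z).round(4))
im=cv2.resize(c.img,None,fx=2,fy=2)
P=[(c.w(335.5,196.5,.012),.031,.012),(c.w(226,178,.028),.031,.028),(c.w(128,194.5,.04),.031,.04),(c.w(260,60,.054),.031,.054),(c.w(121,83,.066),.025,.066)]
for p,r,z in P: cv2.polylines(im,[np.int32(c.px(circ(p,r,z))*2)],True,(0,0,255),1)
cv2.imwrite("pics/w1o.png",im[0:480,100:780])
E
```

```text
knob [0.6613 0.2267 0.034 ]
disc [0.6607 0.2266 0.012 ]
pan [0.5443 0.2493 0.028 ]
fine [0.4454 0.2345 0.04  ]
coarse [0.582  0.3585 0.054 ]
pot [0.4617 0.339  0.066 ]
box [0.7203 0.2614 0.05  ]
```

View pics/w1o.png

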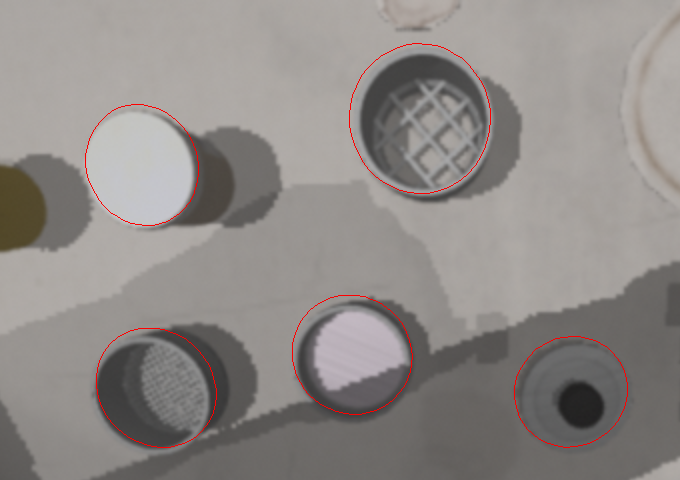

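Call:
play_rows --steps '[[[-0.005,0.02,0.02,0],[-0.005,0.02,0.035,0],[-0.005,0.022,0.035,0],[0,0,0.035,0],[0,0,0.025,0]]]'

```text
time: 2.75
ee_pos: [0.658, 0.2295, 0.0773]
tcp_rot: [-179.8, 0.1, 90.4]
wrist_force: [0.4, -0.6, 0.1]
opening: 0.05
grasp_force: 0.0
```

Call:
play_rows --steps '[[[0,0,0.02,0],[0,0,0,0],[0,0,0,0],[0,0,0,0],[0,0,0,0]]]'

```text
time: 3.17
ee_pos: [0.66, 0.2299, 0.064]
tcp_rot: [179.8, -0.1, 90.4]
wrist_force: [0.3, 0.2, 0.6]
opening: 0.0499
grasp_force: 0.0
```

```bash
python3 - <<'E'
from h import *
c=Cam("wrist"); o=bot.get_obs(); print(o["ee_pos"],o["tcp_rot"]); cv2.imwrite("pics/w2.png",c.img)
print(c.px([[.661,.2262,.034]]))
E
```

```text
[0.66002138 0.22981516 0.06381318] [ 1.79818360e+02 -6.45186600e-02  9.03684567e+01]
[[280.66010435 250.36154776]]
```

View pics/w2.png

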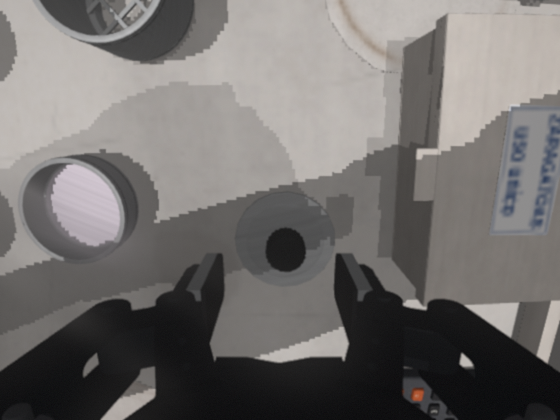

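Call:
play_rows --steps '[[[-0.003,0.004,0.02,0],[0,0,0.02,0],[0,0,0.008,0],[0,0,0,0],[0,0,0,0]]]'

```text
time: 3.63
ee_pos: [0.6634, 0.2263, 0.0141]
tcp_rot: [180.0, -0.0, 90.3]
wrist_force: [0.1, 0.3, -0.3]
opening: 0.0501
grasp_force: 0.0
```

Call:
play_rows --steps '[[[0,0,0,0],[0,0,0,0],[0,0,0,0],[0,0,0,0],[0,0,0,0]]]' --gripper 0.0 --squeeze 40

```text
time: 4.05
ee_pos: [0.664, 0.2265, 0.0151]
tcp_rot: [179.9, -0.0, 90.3]
wrist_force: [-0.7, -0.4, 6.1]
opening: 0.0204
grasp_force: 39.1
```

Call:
play_rows --steps '[[[0,0,-0.01,0],[0,0,-0.03,0],[0,0,-0.035,0],[0,0,-0.035,0],[0,0,-0.035,0]]]'

```text
time: 4.47
ee_pos: [0.6629, 0.226, 0.1606]
tcp_rot: [180.0, -0.0, 90.3]
wrist_force: [0.8, 0.3, -0.8]
opening: 0.021
grasp_force: 39.2
```

Call:
play_rows --steps '[[[-0.036,-0.011,-0.01,0],[-0.036,-0.011,-0.01,0],[-0.036,-0.011,-0.01,0],[-0.036,-0.011,-0.01,0],[-0.036,-0.011,0,0]]]'

```text
time: 4.88
ee_pos: [0.6091, 0.0444, 0.2014]
tcp_rot: [179.8, -0.0, 90.4]
wrist_force: [1.4, -0.5, -1.1]
opening: 0.0205
grasp_force: 39.4
```

Call:
play_rows --steps '[[[-0.036,-0.011,0,0],[-0.036,-0.011,0,0],[-0.036,-0.011,0,0],[-0.036,-0.011,0,0],[-0.032,-0.007,0,0]]]'

```text
time: 5.3
ee_pos: [0.5581, -0.1324, 0.1994]
tcp_rot: [180.0, 0.0, 90.3]
wrist_force: [-0.1, -0.3, -0.0]
opening: 0.0206
grasp_force: 39.4
```

Call:
play_rows --steps '[[[0,0,0,0],[0,0,0,0],[0,0,0,0],[0,0,0,0],[0,0,0,0]]]'

```text
time: 5.72
ee_pos: [0.5597, -0.1294, 0.1984]
tcp_rot: [180.0, -0.0, 90.4]
wrist_force: [0.7, -0.0, -0.5]
opening: 0.0204
grasp_force: 39.4
```

```bash
python3 - <<'E'
from h import *
c=Cam("wrist"); o=bot.get_obs(); print(o["ee_pos"],o["tcp_rot"]); cv2.imwrite("pics/w3.png",c.img)
E
```

```text
[ 0.55969303 -0.12940805  0.19832642] [-1.79995611e+02 -4.85103745e-03  9.04364986e+01]
```

View pics/w3.png

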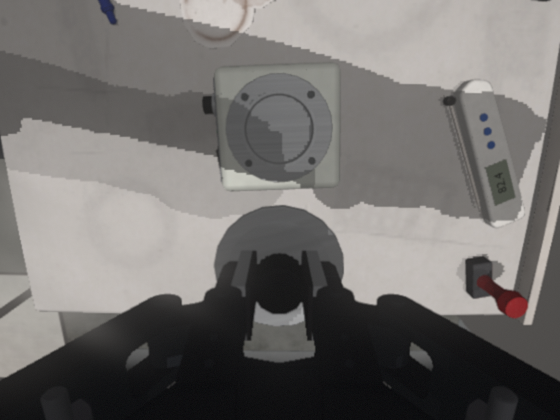

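```bash
python3 - <<'E'
from h import *
c=Cam("wrist")
print(c.w(279.5,128,.056).round(4))
q=[c.w(u,v,.038)[:2].round(4) for u,v in [(217,67),(338,65),(340,186),(222,189)]]
print(q,np.mean(q,0))
for i in range(4): d=q[(i+1)%4]-q[i]; print(np.hypot(*d), np.degrees(np.arctan2(d[1],d[0])))
a=cv2.resize(c.img[45:205,195:365],None,fx=3.75,fy=3.75,interpolation=cv2.INTER_CUBIC)
s=3.75
for th in (0,3):
  pass
ctr=c.w(279.5,128,.056)
for r,z,o in ((.031,.056,0),(.046,.046,0)): cv2.polylines(a,[np.int32((c.px(circ(ctr,r,z))-[195,45])*s)],True,(0,0,255),1)
for th,col in ((0,(0,255,0)),(.05,(255,0,0))):
  Q=[[ctr[0]+x*np.cos(th)-y*np.sin(th),ctr[1]+x*np.sin(th)+y*np.cos(th),.038] for x,y in ((-.055,-.055),(.055,-.055),(.055,.055),(-.055,.055))]
  cv2.polylines(a,[np.int32((c.px(Q)-[195,45])*s)],True,col,1)
cv2.imwrite("pics/w3o.png",a)
E
```

```text
[ 0.5597 -0.0701  0.056 ]
[array([ 0.5067, -0.0204]), array([ 0.6085, -0.0181]), array([ 0.6154, -0.1215]), array([ 0.5076, -0.1251])] [ 0.55955  -0.071275]
0.1018259790033958 1.2942816991319386
0.10362996670847674 -86.1822474085087
0.10786009456698978 -178.08730816871847
0.10470386812338882 90.49250173376333
```

View pics/w3o.png

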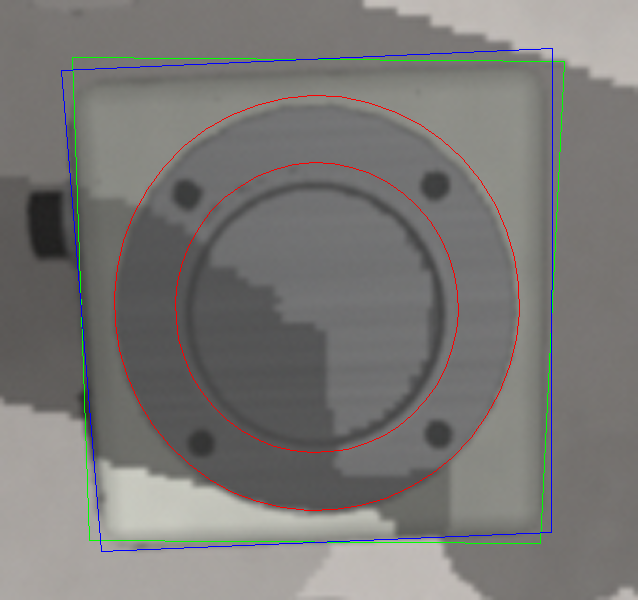

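Call:
play_rows --steps '[[[-0.028,0.002,0,0],[-0.029,0.002,0.01,0],[0,0,0.035,0],[0,0,0.035,0],[0,0,0.035,0]]]'

```text
time: 6.23
ee_pos: [0.564, -0.1874, 0.0821]
tcp_rot: [179.9, 0.0, 90.3]
wrist_force: [0.1, -0.5, -0.0]
opening: 0.0204
grasp_force: 39.5
```

Call:
play_rows --steps '[[[0,0,0.035,0],[0,0,0.015,0],[0,0,0.01,0],[0,0,0.004,0],[0,0,0,0]]]'

```text
time: 6.65
ee_pos: [0.5639, -0.1871, 0.0192]
tcp_rot: [-180.0, -0.0, 90.4]
wrist_force: [0.1, -0.1, -0.6]
opening: 0.0203
grasp_force: 39.4
```

Call:
play_rows --steps '[[[0,0,0.003,0],[0,0,0,0],[0,0,0,0],[0,0,0,0],[0,0,0,0]]]'

```text
time: 7.07
ee_pos: [0.5641, -0.1876, 0.017]
tcp_rot: [179.9, 0.0, 90.3]
wrist_force: [-1.0, 0.6, -0.8]
opening: 0.0202
grasp_force: 39.4
```

Call:
play_rows --steps '[[[0,0,0,0],[0,0,0,0],[0,0,0,0],[0,0,-0.03,0],[0,0,-0.035,0]]]' --gripper 0.05

```text
time: 7.48
ee_pos: [0.562, -0.1869, 0.0793]
tcp_rot: [-179.7, -0.1, 90.3]
wrist_force: [0.9, 0.4, 0.5]
opening: 0.05
grasp_force: 0.0
```

Call:
play_rows --steps '[[[0.01,0,-0.035,0],[0.03,-0.007,-0.035,0],[0.035,-0.007,-0.035,0],[0.035,-0.007,-0.014,0],[0.035,-0.007,0,0]]]' --gripper 0.072

```text
time: 7.9
ee_pos: [0.5378, -0.0508, 0.1951]
tcp_rot: [179.6, 0.0, 90.3]
wrist_force: [0.5, -0.1, -0.2]
opening: 0.0722
grasp_force: 0.0
```

Call:
play_rows --steps '[[[0.035,-0.007,0,0],[0.035,-0.007,0,0],[0.035,-0.007,0,0],[0.035,-0.007,0,0],[0.035,-0.007,0,0]]]'

```text
time: 8.32
ee_pos: [0.5002, 0.1247, 0.191]
tcp_rot: [180.0, -0.0, 90.3]
wrist_force: [1.0, -1.1, 0.4]
opening: 0.0717
grasp_force: 0.0
```

Call:
play_rows --steps '[[[0.035,-0.007,0,0],[0.035,-0.007,0,0],[0.035,-0.007,0,0],[0.035,-0.007,0,0],[0.035,-0.006,0,0]]]'

```text
time: 8.73
ee_pos: [0.465, 0.2997, 0.191]
tcp_rot: [180.0, -0.0, 90.4]
wrist_force: [0.4, 0.3, 1.0]
opening: 0.0717
grasp_force: 0.0
```

Call:
play_rows --steps '[[[0,0,0,0],[0,0,0,0],[0,0,0,0],[0,0,0,0],[0,0,0,0]]]'

```text
time: 9.15
ee_pos: [0.4662, 0.2969, 0.1909]
tcp_rot: [180.0, -0.0, 90.3]
wrist_force: [0.9, 0.0, -0.2]
opening: 0.0724
grasp_force: 0.0
```

```bash
python3 - <<'E'
from h import *
c=Cam("wrist"); o=bot.get_obs(); print(o["ee_pos"],o["tcp_rot"])
for P,r,z,col in (((.461,.338),.025,.066,(0,0,255)),((.545,.2483),.031,.028,(0,255,0)),((.584,.3565),.031,.054,(255,0,0)),((.4454,.2345),.031,.04,(255,0,255))): cv2.polylines(c.img,[np.int32(c.px(circ(P,r,z)))],True,col,1)
cv2.imwrite("pics/w4.png",c.img)
E
```

```text
[0.46614383 0.29696066 0.19094009] [ 1.79985554e+02 -4.15394453e-03  9.02520759e+01]
```

View pics/w4.png

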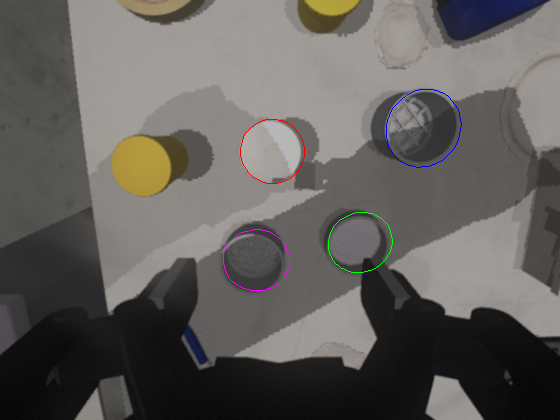

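Call:
play_rows --steps '[[[0.02,-0.003,0,0],[0.0205,-0.002,0.01,0],[0,0,0.035,0],[0,0,0.035,0],[0,0,0.035,0]]]'

```text
time: 9.62
ee_pos: [0.461, 0.3381, 0.0749]
tcp_rot: [179.9, -0.0, 90.3]
wrist_force: [-0.4, 0.4, -0.1]
opening: 0.0721
grasp_force: 0.0
```

Call:
play_rows --steps '[[[0,0,0.035,0],[0,0,0.02,0],[0,0,0.009,0],[0,0,0,0],[0,0,0,0]]]'

```text
time: 10.03
ee_pos: [0.4611, 0.3383, 0.0128]
tcp_rot: [180.0, -0.0, 90.3]
wrist_force: [0.6, -0.0, 0.5]
opening: 0.0721
grasp_force: 0.0
```

Call:
play_rows --steps '[[[0,0,0,0],[0,0,0,0],[0,0,0,0],[0,0,0,0],[0,0,0,0]]]' --gripper 0.03

```text
time: 10.45
ee_pos: [0.4611, 0.3389, 0.0129]
tcp_rot: [179.9, -0.1, 90.3]
wrist_force: [-0.8, 0.6, 6.7]
opening: 0.0464
grasp_force: 35.9
```

Call:
play_rows --steps '[[[0,0,0,0],[0,0,-0.02,0],[0,0,-0.03,0],[0,0,-0.035,0],[0,0,-0.035,0]]]'

```text
time: 10.87
ee_pos: [0.4601, 0.338, 0.1327]
tcp_rot: [-179.9, 0.0, 90.3]
wrist_force: [1.0, 0.2, -0.2]
opening: 0.0461
grasp_force: 39.9
```

Call:
play_rows --steps '[[[-0.02,0.005,-0.01,0],[-0.03,0.01,-0.01,0],[-0.03,0.01,0,0],[-0.03,0.01,0,0],[-0.03,0.01,0,0]]]'

```text
time: 11.28
ee_pos: [0.5067, 0.1975, 0.1521]
tcp_rot: [180.0, -0.0, 90.4]
wrist_force: [-0.6, -0.4, -1.6]
opening: 0.0465
grasp_force: 39.7
```

Call:
play_rows --steps '[[[-0.03,0.01,0,0],[-0.03,0.01,0,0],[-0.03,0.01,0,0],[-0.03,0.01,0,0],[-0.03,0.01,0,0]]]'

```text
time: 11.7
ee_pos: [0.5575, 0.0474, 0.1518]
tcp_rot: [180.0, 0.0, 90.3]
wrist_force: [0.5, -0.0, 0.2]
opening: 0.0464
grasp_force: 39.7
```

Call:
play_rows --steps '[[[-0.009,0,0,0],[0,0,0.03,0],[0,0,0.035,0],[0,0,0.035,0],[0,0,0.025,0]]]'

```text
time: 12.12
ee_pos: [0.556, 0.04, 0.0238]
tcp_rot: [-179.9, 0.0, 90.3]
wrist_force: [0.8, -0.2, -1.2]
opening: 0.0462
grasp_force: 40.4
```

Call:
play_rows --steps '[[[0,0,0.009,0],[0,0,0,0],[0,0,0,0],[0,0,0,0],[0,0,0,0]]]'

```text
time: 12.53
ee_pos: [0.5586, 0.0402, 0.0198]
tcp_rot: [179.8, -0.0, 90.3]
wrist_force: [-0.9, -0.5, -0.5]
opening: 0.0465
grasp_force: 31.8
```

Call:
play_rows --steps '[[[0,0,0.003,0],[0,0,0.002,0],[0,0,0.001,0],[0,0,0,0],[0,0,0,0]]]'

```text
time: 12.95
ee_pos: [0.5577, 0.04, 0.0127]
tcp_rot: [179.9, 0.0, 90.3]
wrist_force: [-1.1, 0.1, 7.7]
opening: 0.0464
grasp_force: 30.4
```

Call:
play_rows --steps '[[[0,0,0,0],[0,0,0,0],[0,0,0,0],[0,0,-0.02,0],[0,0,-0.035,0]]]' --gripper 0.075

```text
time: 13.37
ee_pos: [0.5548, 0.0399, 0.0633]
tcp_rot: [-179.6, 0.0, 90.3]
wrist_force: [1.1, -0.1, 0.3]
opening: 0.075
grasp_force: 0.0
```

Call:
play_rows --steps '[[[0,0,-0.035,0],[0,0,-0.035,0],[0.02,0,-0.032,0],[0.03,-0.003,0,0],[0.03,-0.004,0,0]]]' --gripper 0.085

```text
time: 13.78
ee_pos: [0.551, 0.1205, 0.1713]
tcp_rot: [179.8, -0.1, 90.2]
wrist_force: [1.1, -0.3, -0.8]
opening: 0.0849
grasp_force: 0.0
```

Call:
play_rows --steps '[[[0.03,-0.004,0,0],[0.03,-0.003,0,0],[0.009,0,0,0],[0,0,0,0],[0,0,0,0]]]'

```text
time: 14.2
ee_pos: [0.5424, 0.1889, 0.1685]
tcp_rot: [-180.0, 0.0, 90.4]
wrist_force: [-0.1, 0.1, 0.2]
opening: 0.0847
grasp_force: 0.0
```

Call:
play_rows --steps '[[[0,0,0,0],[0,0,0,0],[0,0,0,0],[0,0,0,0],[0,0,0,0]]]'

```text
time: 14.62
ee_pos: [0.5426, 0.1883, 0.1688]
tcp_rot: [180.0, -0.0, 90.3]
wrist_force: [0.2, 0.7, 0.1]
opening: 0.085
grasp_force: 0.0
```

```bash
python3 - <<'E'
from h import *
c=Cam("wrist"); o=bot.get_obs(); print(o["ee_pos"],o["tcp_rot"])
P=(.5435,.2485); u=c.px([[*P,.028]])[0]; print(u)
a=cv2.polylines(cv2.resize(c.img,None,fx=3,fy=3,interpolation=cv2.INTER_CUBIC),[np.int32(c.px(circ(P,.031,.028))*3),np.int32(c.px(circ(P,.028,.028))*3)],True,(0,0,255),1)
x,y=np.int32(u*3); cv2.imwrite("pics/w5.png",a[max(0,y-250):y+250,x-350:x+350]); print(x-350,max(0,y-250))
E
```

```text
[0.54252352 0.18847444 0.16879703] [ 1.79995152e+02 -3.17586848e-04  9.03054133e+01]
[280.41018957 126.88948068]
491 130
```

View pics/w5.png

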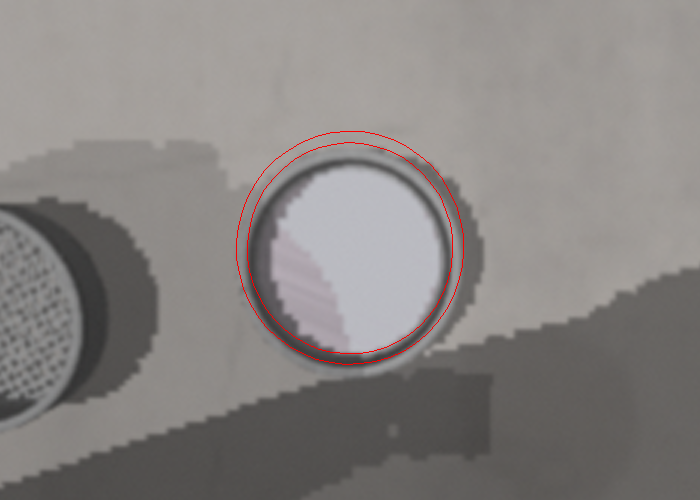

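Call:
play_rows --steps '[[[0.028,0.001,0,0],[0.029,0,0.01,0],[0,0,0.035,0],[0,0,0.035,0],[0,0,0.035,0]]]'

```text
time: 15.08
ee_pos: [0.5431, 0.2464, 0.0527]
tcp_rot: [179.9, -0.0, 90.4]
wrist_force: [0.3, 0.7, -0.1]
opening: 0.0851
grasp_force: 0.0
```

Call:
play_rows --steps '[[[0,0,0.03,0],[0,0,0.017,0],[0,0,0.006,0],[0,0,0,0],[0,0,0,0]]]'

```text
time: 15.5
ee_pos: [0.5436, 0.2461, 0.0018]
tcp_rot: [179.9, -0.0, 90.3]
wrist_force: [0.9, 0.4, 1.0]
opening: 0.0845
grasp_force: 0.0
```

Call:
play_rows --steps '[[[0,0,0,0],[0,0,0,0],[0,0,0,0],[0,0,0,0],[0,0,0,0]]]' --gripper 0.05

```text
time: 15.92
ee_pos: [0.5442, 0.2464, 0.0028]
tcp_rot: [179.8, -0.1, 90.3]
wrist_force: [-0.1, 0.5, 6.0]
opening: 0.0612
grasp_force: 44.1
```

Call:
play_rows --steps '[[[0,0,-0.015,0],[0,0,-0.035,0],[0,0,-0.035,0],[0,0,-0.035,0],[-0.01,0,-0.03,0]]]'

```text
time: 16.33
ee_pos: [0.5433, 0.237, 0.1541]
tcp_rot: [179.9, -0.1, 90.4]
wrist_force: [0.7, 0.1, -0.8]
opening: 0.0608
grasp_force: 43.9
```

Call:
play_rows --steps '[[[-0.03,0.003,0,0],[-0.035,0.003,0,0],[-0.035,0.003,0,0],[-0.035,0.003,0,0],[-0.035,0.003,0,0]]]'

```text
time: 16.75
ee_pos: [0.5593, 0.0646, 0.1518]
tcp_rot: [179.9, -0.0, 90.4]
wrist_force: [-0.3, 0.5, -0.9]
opening: 0.061
grasp_force: 44.0
```

Call:
play_rows --steps '[[[-0.035,0,0,0],[-0.035,0,0,0],[-0.035,0,0,0],[-0.025,0,0,0],[-0.006,0,0,0]]]'

```text
time: 17.17
ee_pos: [0.56, -0.0735, 0.1517]
tcp_rot: [179.9, 0.1, 90.2]
wrist_force: [0.0, -0.4, -0.7]
opening: 0.0614
grasp_force: 43.9
```

Call:
play_rows --steps '[[[0,0,0.03,0],[0,0,0.03,0],[0,0,0.02,0],[0,0,0,0],[0,0,0,0]]]'

```text
time: 17.58
ee_pos: [0.5596, -0.0695, 0.0709]
tcp_rot: [-179.9, -0.0, 90.4]
wrist_force: [1.1, 0.2, 0.1]
opening: 0.061
grasp_force: 43.9
```

```bash
python3 - <<'E'
from h import *
c=Cam("wrist"); o=bot.get_obs(); print(o["ee_pos"],o["tcp_rot"])
cv2.imwrite("pics/w6.png",c.img)
E
```

```text
[ 0.56047615 -0.06970635  0.07223246] [1.79926551e+02 5.76936076e-03 9.03639077e+01]
```

View pics/w6.png

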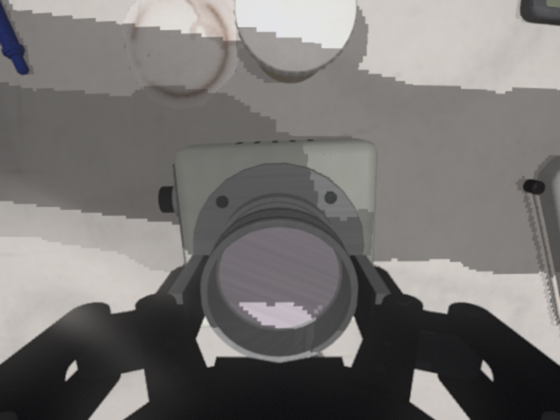

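Call:
play_rows --steps '[[[0,0,0.006,0],[0,0,0.006,0],[0,0,0.004,0],[0,0,0.002,0],[0,0,0,0]]]'

```text
time: 18.05
ee_pos: [0.5597, -0.0699, 0.0522]
tcp_rot: [-180.0, -0.0, 90.3]
wrist_force: [-0.6, -0.4, -1.1]
opening: 0.0612
grasp_force: 43.9
```

Call:
play_rows --steps '[[[0,0,0.001,0],[0,0,0.001,0],[0,0,0,0],[0,0,0,0],[0,0,0,0]]]'

```text
time: 18.47
ee_pos: [0.56, -0.07, 0.0509]
tcp_rot: [180.0, 0.0, 90.3]
wrist_force: [-0.2, -0.5, 0.1]
opening: 0.061
grasp_force: 43.9
```

Call:
play_rows --steps '[[[0,0,0.001,0],[0,0,0.001,0],[0,0,0,0],[0,0,0,0],[0,0,0,0]]]'

```text
time: 18.88
ee_pos: [0.5601, -0.07, 0.0508]
tcp_rot: [179.9, 0.0, 90.3]
wrist_force: [-6.7, 1.2, 14.6]
opening: 0.0611
grasp_force: 47.0
```

Call:
play_rows --steps '[[[0,0,0,0],[0,0,0,0],[0,0,0,0],[0,0,-0.015,0],[0,0,-0.03,0]]]' --gripper 0.085

```text
time: 19.3
ee_pos: [0.5579, -0.0697, 0.0903]
tcp_rot: [-179.6, -0.0, 90.3]
wrist_force: [0.6, -0.3, -0.2]
opening: 0.0847
grasp_force: 0.0
```

Call:
play_rows --steps '[[[0,0,-0.035,0],[0,0,-0.035,0],[-0.02,0,-0.035,0],[-0.03,0,-0.018,0],[-0.0085,0,0,0]]]'

```text
time: 19.72
ee_pos: [0.5616, -0.1312, 0.2215]
tcp_rot: [179.6, 0.1, 90.3]
wrist_force: [0.6, 0.0, 0.4]
opening: 0.0849
grasp_force: 0.0
```

Call:
play_rows --steps '[[[0,0,0,0],[0,0,0,0],[0,0,0,0],[0,0,0,0],[0,0,0,0]]]'

```text
time: 20.13
ee_pos: [0.5601, -0.1276, 0.2159]
tcp_rot: [-179.9, -0.0, 90.4]
wrist_force: [0.6, -0.7, 0.5]
opening: 0.0851
grasp_force: 0.0
```

```bash
cat >> h.py <<'E'
def crop(c,P,z,name,extra=()):
    u=c.px([[*P,z]])[0]; a=cv2.resize(c.img,None,fx=3,fy=3,interpolation=cv2.INTER_CUBIC)
    for r in (.031,.028): cv2.polylines(a,[np.int32(c.px(circ(P,r,z))*3)],True,(0,0,255),1)
    x,y=np.int32(u*3); y0=max(0,y-250); x0=max(0,x-350); cv2.imwrite(name,a[y0:y+250,x0:x+350]); o=bot.get_obs()
    print("pred",u,"crop0",x0,y0,"tcp",o["ee_pos"],o["tcp_rot"])
E
python3 - <<'E'
from h import *
crop(Cam("wrist"),(.5597,-.0706),.076,"pics/w7.png")
E
```

```text
pred [279.18389786 130.93362736] crop0 487 142 tcp [ 0.56015418 -0.12772308  0.21607093] [-1.79940066e+02 -1.83225623e-02  9.03951976e+01]
```

View pics/w7.png

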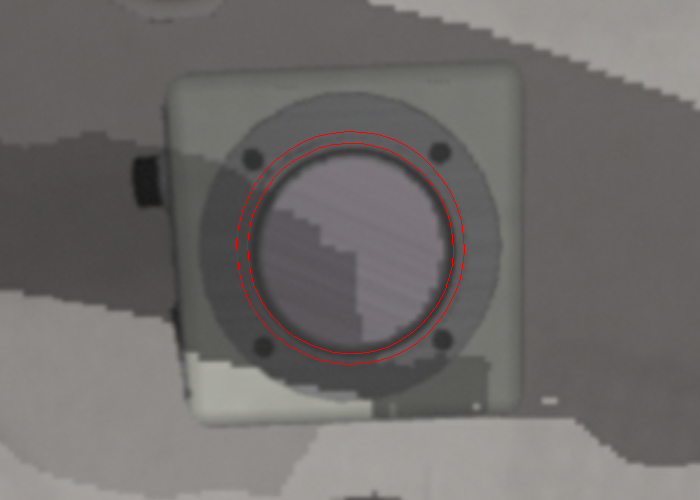

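```bash
cat >> h.py <<'E'
def fit(c,P,z,s=.007,r=.031):
    g=cv2.GaussianBlur(cv2.cvtColor(c.img,cv2.COLOR_BGR2GRAY),(3,3),0).astype(np.float32)
    m=cv2.magnitude(cv2.Sobel(g,cv2.CV_32F,1,0),cv2.Sobel(g,cv2.CV_32F,0,1)); m=np.minimum(m,60)
    out=[]
    for dx in np.arange(-s,s+1e-6,.0005):
        for dy in np.arange(-s,s+1e-6,.0005):
            v=0
            for rr in ((r,.028) if r==.031 else (r,)):
                q=c.px(circ((P[0]+dx,P[1]+dy),rr,z)).astype(np.float32)
                v+=cv2.remap(m,q[:,:1],q[:,1:],cv2.INTER_LINEAR).mean()
            out.append((v,P[0]+dx,P[1]+dy))
    out=sorted(out)[::-1]; t=np.array(out[:6]); print("fit",t[0].round(4),"mean",t.mean(0).round(4)); return t.mean(0)[1:]
E
python3 - <<'E'
from h import *
c=Cam("wrist"); fit(c,(.56,-.071),.076)
# lid & pot from top camera
t=Cam("top"); fit(t,(.555,.04),.066,r=.025); fit(t,(.56,-.068),.076); fit(t,(.564,-.187),.012,r=.031)
E
```

```text
fit [64.3508  0.56   -0.071 ] mean [63.7493  0.5578 -0.073 ]
fit [5.87585e+01 5.62000e-01 4.05000e-02] mean [5.84288e+01 5.61800e-01 4.07000e-02]
fit [ 9.77133e+01  5.60500e-01 -7.00000e-02] mean [ 9.75705e+01  5.61000e-01 -6.92000e-02]
fit [100.694    0.5685  -0.1805] mean [100.6489   0.5687  -0.181 ]
```

Call:
play_rows --steps '[[[0.03,-0.012,0,0],[0.03,-0.012,0,0],[0.03,-0.012,0,0],[0.03,-0.012,0,0],[0.03,-0.012,0,0]]]'

```text
time: 20.7
ee_pos: [0.4986, 0.0225, 0.2167]
tcp_rot: [180.0, -0.0, 90.3]
wrist_force: [0.1, -0.1, 0.6]
opening: 0.0849
grasp_force: 0.0
```

Call:
play_rows --steps '[[[0.03,-0.012,0,0],[0.03,-0.012,0.01,0],[0.03,-0.012,0.01,0],[0.03,-0.012,0.01,0],[0.033,-0.009,0.003,0]]]'

```text
time: 21.12
ee_pos: [0.4399, 0.1748, 0.1826]
tcp_rot: [-179.9, 0.0, 90.3]
wrist_force: [0.5, -0.3, 0.1]
opening: 0.0848
grasp_force: 0.0
```

Call:
play_rows --steps '[[[0,0,0,0],[0,0,0,0],[0,0,0,0],[0,0,0,0],[0,0,0,0]]]'

```text
time: 21.53
ee_pos: [0.4419, 0.173, 0.1839]
tcp_rot: [180.0, -0.0, 90.3]
wrist_force: [-1.5, 0.5, 0.4]
opening: 0.0851
grasp_force: 0.0
```

```bash
python3 - <<'E'
from h import *
c=Cam("wrist"); p=fit(c,(.443,.233),.04); crop(c,p,.04,"pics/w8.png")
E
```

```text
fit [95.7848  0.4405  0.2305] mean [95.5219  0.4406  0.2306]
pred [277.52249767 130.01516376] crop0 482 140 tcp [0.44191683 0.1729783  0.18391801] [ 1.79984383e+02 -2.00899795e-04  9.02510493e+01]
```

View pics/w8.png

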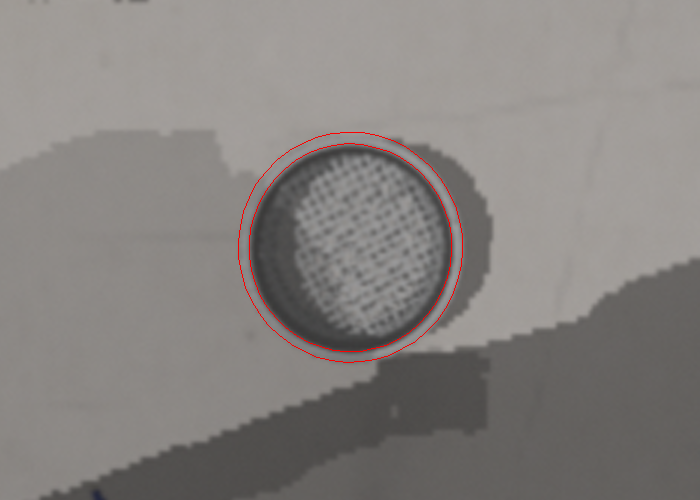

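Call:
play_rows --steps '[[[0.028,-0.001,0,0],[0.0295,0,0.01,0],[0,0,0.035,0],[0,0,0.035,0],[0,0,0.035,0]]]'

```text
time: 22.0
ee_pos: [0.4406, 0.2312, 0.0677]
tcp_rot: [179.9, -0.0, 90.3]
wrist_force: [0.2, -0.3, -1.2]
opening: 0.0852
grasp_force: 0.0
```

Call:
play_rows --steps '[[[0,0,0.035,0],[0,0,0.02,0],[0,0,0.008,0],[0,0,0,0],[0,0,0,0]]]'

```text
time: 22.42
ee_pos: [0.4408, 0.2311, 0.0068]
tcp_rot: [180.0, -0.0, 90.3]
wrist_force: [-0.6, 0.3, 1.0]
opening: 0.0853
grasp_force: 0.0
```

Call:
play_rows --steps '[[[0,0,0,0],[0,0,0,0],[0,0,0,0],[0,0,0,0],[0,0,0,0]]]' --gripper 0.05

```text
time: 22.83
ee_pos: [0.4413, 0.2318, 0.008]
tcp_rot: [179.8, -0.1, 90.3]
wrist_force: [-1.2, -1.2, 6.4]
opening: 0.0614
grasp_force: 43.3
```

Call:
play_rows --steps '[[[0,0,-0.02,0],[0,0,-0.035,0],[0,0,-0.035,0],[0,0,-0.035,0],[0,0,-0.035,0]]]'

```text
time: 23.25
ee_pos: [0.4401, 0.2313, 0.1685]
tcp_rot: [179.9, -0.0, 90.3]
wrist_force: [1.2, 0.9, -0.7]
opening: 0.0614
grasp_force: 44.2
```

Call:
play_rows --steps '[[[-0.02,0.009,0,0],[-0.034,0.013,0,0],[-0.034,0.013,0,0],[-0.034,0.013,0,0],[-0.034,0.013,0,0]]]'

```text
time: 23.67
ee_pos: [0.5027, 0.0742, 0.1671]
tcp_rot: [179.9, -0.0, 90.4]
wrist_force: [0.6, 0.1, -1.4]
opening: 0.0616
grasp_force: 44.3
```

Call:
play_rows --steps '[[[-0.034,0.013,0,0],[-0.034,0.013,0,0],[-0.034,0.013,0,0],[-0.03,0.013,0,0],[-0.014,0.006,0,0]]]'

```text
time: 24.08
ee_pos: [0.5621, -0.0733, 0.1665]
tcp_rot: [179.9, 0.0, 90.2]
wrist_force: [-0.3, 1.1, -0.8]
opening: 0.0615
grasp_force: 44.3
```

Call:
play_rows --steps '[[[0,0,0.025,0],[0,0,0.025,0],[0,0,0.02,0],[0,0,0,0],[0,0,0,0]]]'

```text
time: 24.5
ee_pos: [0.5605, -0.0696, 0.0959]
tcp_rot: [-179.9, -0.0, 90.4]
wrist_force: [0.2, 0.1, -1.4]
opening: 0.0617
grasp_force: 44.2
```

Call:
play_rows --steps '[[[0,0,0,0],[0,0,0,0],[0,0,0,0],[0,0,0,0],[0,0,0,0]]]'

```text
time: 24.92
ee_pos: [0.5613, -0.0699, 0.0965]
tcp_rot: [179.9, 0.0, 90.3]
wrist_force: [-0.2, -0.8, -0.9]
opening: 0.0618
grasp_force: 44.2
```

Good. Correct ~-1 mm x, then lower.

Call:
play_rows --steps '[[[-0.0003,-0.001,0.005,0],[0,0,0.006,0],[0,0,0.005,0],[0,0,0.003,0],[0,0,0,0]]]'

```text
time: 25.33
ee_pos: [0.5597, -0.0703, 0.0763]
tcp_rot: [-180.0, -0.0, 90.3]
wrist_force: [-0.1, -1.0, -0.3]
opening: 0.0616
grasp_force: 44.3
```

Call:
play_rows --steps '[[[0,0,0.001,0],[0,0,0.001,0],[0,0,0,0],[0,0,0,0],[0,0,0,0]]]'

```text
time: 25.75
ee_pos: [0.5599, -0.0703, 0.0759]
tcp_rot: [180.0, 0.0, 90.3]
wrist_force: [-6.3, 0.6, 10.5]
opening: 0.0614
grasp_force: 45.3
```

Call:
play_rows --steps '[[[0,0,0,0],[0,0,0,0],[0,0,0,0],[0,0,-0.02,0],[0,0,-0.035,0]]]' --gripper 0.085

```text
time: 26.17
ee_pos: [0.5579, -0.07, 0.1261]
tcp_rot: [-179.6, -0.1, 90.3]
wrist_force: [0.5, 0.2, 0.0]
opening: 0.085
grasp_force: 0.0
```

Call:
play_rows --steps '[[[0,0,-0.035,0],[0,0,-0.035,0],[-0.02,0,-0.035,0],[-0.03,0,-0.016,0],[-0.0085,0,0,0]]]'

```text
time: 26.58
ee_pos: [0.5614, -0.1314, 0.255]
tcp_rot: [179.7, 0.1, 90.3]
wrist_force: [1.2, -0.4, 0.3]
opening: 0.085
grasp_force: 0.0
```

Call:
play_rows --steps '[[[0,0,0,0],[0,0,0,0],[0,0,0,0],[0,0,0,0],[0,0,0,0]]]'

```text
time: 27.0
ee_pos: [0.5601, -0.1279, 0.2499]
tcp_rot: [-179.9, -0.0, 90.4]
wrist_force: [0.4, 0.6, -0.0]
opening: 0.0853
grasp_force: 0.0
```

```bash
python3 - <<'E'
from h import *
c=Cam("wrist")
for z in (.103,.108,.113): p=fit(c,(.56,-.071),z)
crop(c,(.56,-.071),.108,"pics/w9.png")
t=Cam("top"); fit(t,(.56,-.068),.108)
E
```

```text
fit [ 7.5997e+01  5.5750e-01 -7.3500e-02] mean [75.3576  0.5591 -0.076 ]
fit [ 7.68702e+01  5.59500e-01 -7.15000e-02] mean [ 7.61173e+01  5.59800e-01 -7.25000e-02]
fit [ 7.69702e+01  5.59000e-01 -7.50000e-02] mean [ 7.63729e+01  5.58800e-01 -7.51000e-02]
pred [279.48412628 131.03847309] crop0 488 143 tcp [ 0.56016768 -0.12798899  0.25012371] [-1.79943313e+02 -1.68834195e-02  9.03983803e+01]
fit [ 1.050861e+02  5.595000e-01 -6.800000e-02] mean [ 1.049537e+02  5.594000e-01 -6.810000e-02]
```

Call:
play_rows --steps '[[[0.035,0.002,0,0],[0.035,0.002,0,0],[0.035,0.002,0,0],[0.035,0.002,0,0],[0.035,0.002,0,0]]]'

```text
time: 27.52
ee_pos: [0.569, 0.0481, 0.2508]
tcp_rot: [180.0, -0.0, 90.3]
wrist_force: [1.1, -0.1, 0.3]
opening: 0.0848
grasp_force: 0.0
```

Call:
play_rows --steps '[[[0.035,0.002,0.01,0],[0.035,0.002,0.01,0],[0.035,0.002,0.01,0],[0.035,0.002,0.01,0],[0.035,0.002,0.01,0]]]'

```text
time: 27.93
ee_pos: [0.5777, 0.2234, 0.2003]
tcp_rot: [180.0, -0.0, 90.4]
wrist_force: [1.1, -0.1, -0.5]
opening: 0.085
grasp_force: 0.0
```

Call:
play_rows --steps '[[[0.035,0.002,0.004,0],[0.03,0,0,0],[0.011,0,0,0],[0,0,0,0],[0,0,0,0]]]'

```text
time: 28.35
ee_pos: [0.5795, 0.2975, 0.1965]
tcp_rot: [-180.0, 0.0, 90.4]
wrist_force: [0.3, -0.1, 0.4]
opening: 0.0851
grasp_force: 0.0
```

Call:
play_rows --steps '[[[0,0,0,0],[0,0,0,0],[0,0,0,0],[0,0,0,0],[0,0,0,0]]]'

```text
time: 28.77
ee_pos: [0.58, 0.2966, 0.197]
tcp_rot: [180.0, -0.0, 90.3]
wrist_force: [-1.1, -0.6, 0.6]
opening: 0.0849
grasp_force: 0.0
```

```bash
python3 - <<'E'
from h import *
c=Cam("wrist"); p=fit(c,(.582,.355),.054); p=fit(c,p,.054); crop(c,p,.054,"pics/w10.png")
E
```

```text
fit [93.8713  0.583   0.358 ] mean [93.5849  0.5829  0.3581]
fit [93.9227  0.5834  0.3581] mean [93.6193  0.583   0.358 ]
pred [282.92154988 125.4316523 ] crop0 498 126 tcp [0.57989125 0.29683817 0.19693326] [ 1.79988411e+02 -4.94678626e-03  9.03053759e+01]
```

```bash
python3 - <<'E'
from h import *
c=Cam("wrist"); P=(.582,.357)
fit(c,P,.054,r=.0311); fit(c,P,.054,r=.0281)
# intensity profiles along y and x through the centre
g=cv2.cvtColor(c.img,cv2.COLOR_BGR2GRAY)
for n,d in (("y",(0,1)),("x",(1,0))):
    for s in (-1,1):
        t=np.arange(.022,.040,.001); q=c.px([[.5825+s*d[0]*k,.357+s*d[1]*k,.054] for k in t]).astype(np.float32)
        print(n,s,cv2.remap(g,q[:,:1],q[:,1:],1).ravel())
E
```

```text
fit [37.9559  0.5845  0.356 ] mean [37.4638  0.5851  0.3562]
fit [59.9996  0.5825  0.358 ] mean [59.963   0.5826  0.3579]
y -1 [ 67  61  59  59  65  91 118 118 118 125 126 126 125 125 125 125 126 125]
y 1 [ 86  86  93  81  64  59  69 112 138 138 145 151 152 152 152 151 151 152]
x -1 [ 67  66  62  58  58  75 109 129 128 126 132 133 134 135 135 135 133 133]
x 1 [106 111  94  73  69  69  93 131 139 121 100  96  95  95  96  95  94 103]
```

Call:
play_rows --steps '[[[0.03,0.002,0,0],[0.031,0.001,0.01,0],[0,0,0.035,0],[0,0,0.035,0],[0,0,0.035,0]]]'

```text
time: 29.28
ee_pos: [0.5824, 0.3591, 0.0805]
tcp_rot: [179.9, -0.0, 90.4]
wrist_force: [-0.3, -0.0, 0.4]
opening: 0.0853
grasp_force: 0.0
```

Call:
play_rows --steps '[[[0,0,0.035,0],[0,0,0.025,0],[0,0,0.01,0],[0,0,0,0],[0,0,0,0]]]'

```text
time: 29.7
ee_pos: [0.5827, 0.3585, 0.0127]
tcp_rot: [180.0, -0.0, 90.3]
wrist_force: [-0.3, -0.0, 0.8]
opening: 0.085
grasp_force: 0.0
```

Call:
play_rows --steps '[[[0,0,0,0],[0,0,0,0],[0,0,0,0],[0,0,0,0],[0,0,0,0]]]' --gripper 0.05

```text
time: 30.12
ee_pos: [0.5836, 0.3591, 0.0146]
tcp_rot: [179.8, -0.1, 90.3]
wrist_force: [-0.8, 0.2, 7.1]
opening: 0.0612
grasp_force: 44.4
```

Call:
play_rows --steps '[[[0,0,-0.02,0],[0,0,-0.035,0],[0,0,-0.035,0],[0,0,-0.035,0],[0,0,-0.035,0]]]'

```text
time: 30.53
ee_pos: [0.5823, 0.3583, 0.1745]
tcp_rot: [179.9, -0.0, 90.3]
wrist_force: [1.0, 0.4, -1.6]
opening: 0.0611
grasp_force: 44.2
```

Call:
play_rows --steps '[[[-0.02,0,-0.02,0],[-0.03,0,0,0],[-0.034,-0.003,0,0],[-0.034,-0.003,0,0],[-0.034,-0.003,0,0]]]'

```text
time: 30.95
ee_pos: [0.5742, 0.2051, 0.1928]
tcp_rot: [179.9, -0.0, 90.4]
wrist_force: [-0.0, -0.3, -1.3]
opening: 0.0616
grasp_force: 44.3
```

Call:
play_rows --steps '[[[-0.034,-0.003,0,0],[-0.034,-0.003,0,0],[-0.034,-0.003,0,0],[-0.034,-0.003,0,0],[-0.034,-0.002,0,0]]]'

```text
time: 31.37
ee_pos: [0.561, 0.0347, 0.193]
tcp_rot: [179.9, -0.0, 90.4]
wrist_force: [0.6, 0.3, -1.7]
opening: 0.0618
grasp_force: 44.2
```

Call:
play_rows --steps '[[[-0.034,0,0,0],[-0.034,0,0,0],[-0.026,0,0,0],[-0.013,0,0,0],[0,0,0,0]]]'

```text
time: 31.78
ee_pos: [0.562, -0.0731, 0.1925]
tcp_rot: [179.9, 0.0, 90.2]
wrist_force: [-0.0, 1.6, -1.8]
opening: 0.0616
grasp_force: 44.2
```

Call:
play_rows --steps '[[[0,0,0.02,0],[0,0,0.02,0],[0,0,0.015,0],[0,0,0,0],[0,0,0,0]]]'

```text
time: 32.2
ee_pos: [0.5617, -0.0698, 0.1368]
tcp_rot: [-180.0, -0.0, 90.4]
wrist_force: [0.1, -0.5, -0.3]
opening: 0.0618
grasp_force: 44.2
```

Call:
play_rows --steps '[[[0,0,0,0],[0,0,0,0],[0,0,0,0],[0,0,0,0],[0,0,0,0]]]'

```text
time: 32.62
ee_pos: [0.5622, -0.0708, 0.1373]
tcp_rot: [180.0, 0.0, 90.3]
wrist_force: [-0.2, -0.4, -1.6]
opening: 0.0616
grasp_force: 44.2
```

Call:
play_rows --steps '[[[0,-0.002,0.005,0],[0,0,0.006,0],[0,0,0.006,0],[0,0,0.004,0],[0,0,0,0]]]'

```text
time: 33.03
ee_pos: [0.5598, -0.0708, 0.1151]
tcp_rot: [-180.0, -0.0, 90.3]
wrist_force: [-0.7, -0.6, -1.1]
opening: 0.0619
grasp_force: 44.3
```

Call:
play_rows --steps '[[[0,0,0.001,0],[0,0,0.001,0],[0,0,0,0],[0,0,0,0],[0,0,0,0]]]'

```text
time: 33.45
ee_pos: [0.56, -0.0708, 0.1145]
tcp_rot: [180.0, 0.0, 90.3]
wrist_force: [-2.6, 0.4, 6.5]
opening: 0.0616
grasp_force: 44.9
```

Call:
play_rows --steps '[[[0,0,0.001,0],[0,0,0,0],[0,0,0,0],[0,0,0,0],[0,0,0,0]]]'

```text
time: 33.87
ee_pos: [0.56, -0.0708, 0.1145]
tcp_rot: [179.9, 0.0, 90.3]
wrist_force: [-6.1, -0.0, 13.7]
opening: 0.0616
grasp_force: 45.6
```

Call:
play_rows --steps '[[[0,0,0,0],[0,0,0,0],[0,0,0,0],[0,0,-0.02,0],[0,0,-0.035,0]]]' --gripper 0.085

```text
time: 34.28
ee_pos: [0.5582, -0.0706, 0.1641]
tcp_rot: [-179.6, -0.1, 90.3]
wrist_force: [1.7, 0.1, -0.2]
opening: 0.0849
grasp_force: 0.0
```

Call:
play_rows --steps '[[[0,0,-0.03,0],[0,0,-0.03,0],[0.03,-0.02,-0.02,0],[0.04,-0.03,0,0],[0.04,-0.03,0,0]]]'

```text
time: 34.7
ee_pos: [0.4892, 0.026, 0.2485]
tcp_rot: [179.9, -0.0, 90.2]
wrist_force: [0.7, 0.8, 0.2]
opening: 0.085
grasp_force: 0.0
```

Call:
play_rows --steps '[[[0.04,-0.02,0,0],[0.04,-0.02,0,0],[0.03,0,0,0],[0,0,0,0],[0,0,0,0]]]'

```text
time: 35.12
ee_pos: [0.4512, 0.131, 0.2475]
tcp_rot: [-180.0, 0.0, 90.5]
wrist_force: [0.2, -0.2, -0.8]
opening: 0.085
grasp_force: 0.0
```

```bash
python3 - <<'E'
from h import *
t=Cam("top"); fit(t,(.56,-.068),.154)
s=Cam("scene"); im=s.img.copy()
u=s.px([[.56,-.07,.08]])[0]; print(u)
x,y=np.int32(u); a=cv2.resize(s.img[max(0,y-70):y+70,max(0,x-60):x+70],None,fx=4,fy=4,interpolation=cv2.INTER_CUBIC)
b=cv2.resize(t.img[140:280,310:450],None,fx=1.8,fy=4)
b=cv2.resize(t.img[160:260,335:425],(270,300)); 
a=a[:560,:520]; W=np.zeros((600,800,3),np.uint8); W[:a.shape[0],:a.shape[1]]=a; W[:300,525:795]=b; cv2.imwrite("pics/final.png",W)
print(bot.get_obs()["ee_pos"])
E
```

```text
fit [ 9.12631e+01  5.59500e-01 -7.05000e-02] mean [ 9.10946e+01  5.59900e-01 -7.06000e-02]
[313.97505348 194.47634093]
[0.45161013 0.12946743 0.24749726]
```

View pics/final.png

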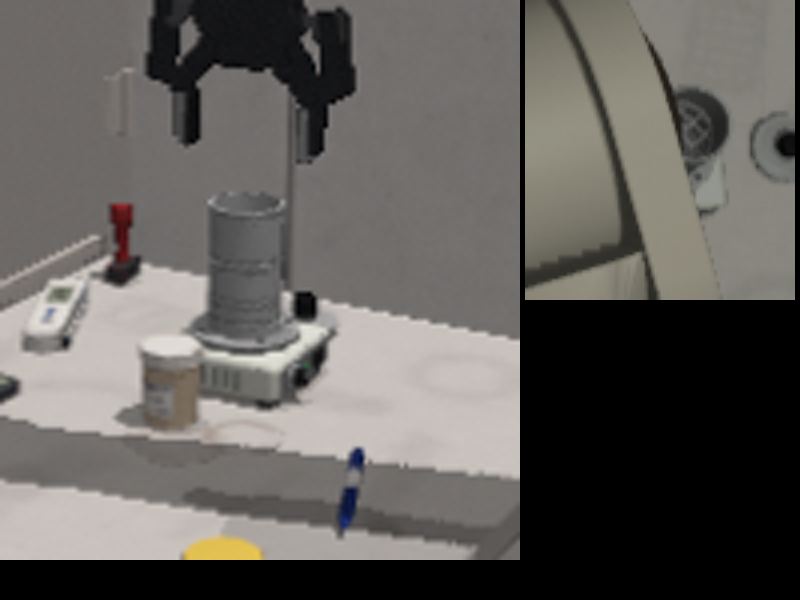

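```bash
python3 -c "
from workcell import bot
print(bot.job_done())"
```

```text
the job is handed in; nothing more can be done
None
```

The job is handed in at about 35 s of the 138 s allowed, and the judge returned no verdict: the pan, fine sieve and coarse sieve are stacked in the shaker seat, open at the top, with the lid knob up on the right and the pot upright on the left, each measured about 3 cm from the housing, and I did not touch the pen, calculator or thermometer.

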